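Run hot water at the touch-free basin tap

TASK

Get the washbasin ready to fill: with the fingertips push the black-knobbed waste lever all the way over to its closed side, away from the robot. Then call the hot water by pointing straight down at the red touch-free eye, fingertips a few centimetres above it and over its middle, and stay there for two full seconds. Never touch either eye or bring the fingertips down over the blue one, leave the soap bottle, tumbler and jar where they stand, and finish with the hand well away from the red eye.

Things in the scene. Friction and masses are not known exactly. Their poses are not given: they have to be found in the camera images.
- eye_hot: the hot touch-free eye: fixed upright brass puck, 48 mm across (56 mm at the foot), 40 mm high, topped by a red disc 38 mm across with a black dot in the middle. Origin: centre of its underside on the counter; z up; the red top is at z = 40 mm. No moving part. The red and blue eyes stand on either side of the brass spout, about 210 mm apart, either way round
- eye_cold: the cold touch-free eye: the same brass puck with a blue disc on top. Origin: centre of its underside; z up. Leave it alone
- waste_base: the waste lever's fixed round brass foot, 64 mm across, 20 mm high, with a cross axle up to 34 mm high, left or right of the basin (the soap bottle is on the other side). Origin: centre of its underside on the counter; z up; x is level, points roughly away from the robot (within 0.6 rad), and is the way the lever is pushed
- waste (a joint): angle of the waste lever about a level axle 22 mm above the foot's origin, along the foot's y: 0 = leaning to the foot's -x (open, towards the robot), 0.6 = upright, 1.2 = at the stop, leaning to +x (closed, away from the robot). Starts at 0 to 0.3. Friction hinge (about 1.5 N at the knob) that stays where it is left
- waste_tip (a point): centre of the black ball, 26 mm across, at the end of the lever's 10 mm brass rod, 75 mm from the axle. Its height is 84 mm at both ends of the swing, 97 mm when upright
- basin: white round bowl basin, 300 mm across, 80 mm high, fixed, beyond the eyes as seen from the robot. Origin: centre of its underside; x points roughly away from the robot. A fixed brass spout, 125 mm high, 22 mm thick, rises 190 mm from the origin towards -x (between the eyes) and reaches over the rim
- soap: amber soap pump bottle with a black pump, loose, 60 mm across, 139 mm high. Origin: centre of its underside. To be left alone
- tumbler: yellow tumbler, loose, 70 mm across the rim, 90 mm high. Origin: centre of its underside. To be left alone
- jar: small blue jar with a white lid, loose, 56 mm across, 50 mm high. Origin: centre of its underside. To be left alone

How it is judged (in metres and radians):
On the way, in this order (a step that is already met when the one before it is completed fails the run):
1. the waste lever is pushed over to its closed side (value of joint waste above 1.05 rad), for 0.2 s.
2. the fingertips point down at the red eye from just above it, without contact, and stay there (horizontal distance between the grasp point and eye_hot below 0.022 m and z of the grasp point in the frame of eye_hot between 0.058 and 0.13 m and angle between the grasp point's own z axis and vertical above 2.64 rad and value of joint waste above 1.05 rad), for 1.6 s.
At the end, for the whole second after the job is handed in: the waste lever stands closed (beyond 1.05 of 1.2 rad), the tool point is more than 160 mm from the red eye's origin, and soap bottle, tumbler and jar stand upright within 20 mm of where they were (value of joint waste above 1.05 rad and distance between the grasp point and eye_hot above 0.16 m and distance of each of soap, tumbler, jar from where it was at the start of the episode below 0.02 m and angle between each of soap, tumbler, jar's own z axis and vertical below 0.15 rad and linear speed of each of soap, tumbler, jar below 0.02 m/s); the robot touches nothing.
It fails at once if an eye is touched (contact force between any of the fingers, the arm and eye_hot above 0.3 N or contact force between any of the fingers, the arm and eye_cold above 0.3 N).
It fails at once if the fingertips come down over the blue eye (tool point within 30 mm sideways and less than 110 mm above the counter) (horizontal distance between the grasp point and eye_cold below 0.03 m and z of the grasp point in the frame of eye_cold below 0.11 m).
It fails at once if a bystander is lifted, carried, shoved or tipped (30 mm or 0.4 rad) (distance of any of soap, tumbler, jar from where it was at the start of the episode above 0.03 m or angle between any of soap, tumbler, jar's own z axis and vertical above 0.4 rad).
It also fails if it takes over 48 s, if anything falls off the work surface, if the arm or the gripper's body presses on something with over 40 N, if the wrist force passes 120 N, or if a joint passes its speed limit or range.

ROBOT

A 6-joint arm with a two-finger parallel gripper is mounted at the origin on the work surface. World frame = base frame: x ahead of the robot, y to its left, z up, the work surface at z = 0. Lengths are in mm, angles in degrees, forces in N, time in s.
With the tool pointing down it reaches from about 350 to 950 mm from the base axis. Payload 17.4 kg.
Tool frame: the origin (TCP) lies between the finger pads, 19 mm behind the fingertips; this is the grasp point; z points along the fingers, y is the direction in which the jaws open and shut (so a half turn about z gives the same grasp; the last joint's range is limited). The gripper opens to 93 mm and grips with 3 to 60 N. Pads are 15 mm wide; open, the fingers measure 128 mm over their backs; the gripper's body (75 mm by 188 mm) begins 65 mm behind the grasp point.
Start: joints at [-2.166, 6.646, 82.598, -0, 90.757, -2.166], TCP at [675.006, -0.009, 237.446] pointing down, gripper open.
Joint ranges: [-162.19, 162.19], [-47.58, 125.68], [4.15, 143.07], [-65.23, 245.23], [0.69, 171.88], [-170.13, 170.13]. Speed limits (degrees/s): [108.29, 108.29, 127.2, 180, 180, 180].

INTERFACE

Orientations are given as [roll, pitch, yaw] about the fixed x, y, z axes, in that order (R = Rz(yaw) Ry(pitch) Rx(roll)).
In Python, from plant import bot, camera, camera_info, order gives the robot as it stands.
- The arm moves only by the tool jog_arm, never from a script. Its argument "motion" is a list of rows, each a list of 7 numbers: the turn, a rotation vector about the tool's x, y, z in rad, then the shift along the tool's x, y, z in mm, then the opening, from 0 (shut) to 1 (fully open). A call has 1 to 8 rows; each row shifts and turns the commanded pose from where the row before left it, along the tool's axes as they then stand; what a row does not reach is not made up. A row lasts 1/12 s, in which the tool goes at most 41.7 mm and 7.16 degrees, less where a joint would pass 70% of its speed; a pose out of reach is approached as far as the arm can. A call is refused whole if a number of a shift passes 41.7 or a number of a turn 0.125, either way. A call with a gripper value outside its range is refused whole. The fingers move at their own pace and stop on an object; "grip_force" is the grip in N (left out, the last holds). Time passes only in rows, so rows that do not move let the fingers close. It gives the time, the measured TCP pose, the force and the opening at its end, in the units of the state.
- bot.get_state(): the state, without advancing time (a new reading comes with each control period).
- camera(name): name is "scene" or "side" or "wrist"; returns (picture, depth): 420x560x3 uint8, blue, green, red; 420x560 float32, mm along the optical axis (not along the pixel's ray), 0 where there is no reading.
- camera_info(name): a dict with "K" (3x3 intrinsics, pixels), "k1" (the pictures are not rectified: a ray, as slopes to the right and down, at radius r is drawn at 1 + k1 r^2 times it, then the intrinsics apply), "T" (4x4, takes a point from camera to world coordinates); the wrist camera has in their place "hand_eye" (4x4, takes a point from camera to tool coordinates, whose origin is the TCP and whose axes are the flange's). Camera axes: x right, y up, looking along -z (the intrinsics and any distortion apply to the point x, -y, -z); pixel columns grow to the right and rows downward; lengths in mm; the calibration is good to about 2 mm. A picture is of the moment at which its call begins: read the wrist's pose just before it. camera_info takes no time and is no camera call.
- order.hand_in(): hands the job in, once; it reports no verdict.
The state is a dict: "time_s": time; "qpos": joint angles; "joint_velocities": joint speeds; "tau": joint torques, N m; "tcp_pos": TCP position; "orientation": TCP orientation; "force": force on the tool from outside, world axes, zero at the start; "wrist_torque": the same for the moment, N m; "width": finger opening in mm.
Only numpy, scipy, OpenCV 4.12 (cv2) and the standard library are available. Lean on these libraries where they do the work, as an engineer would, in place of code of your own. Each camera call takes 0.05 s, during which the arm holds its last target. There are 200 camera calls.

## Working session

There is one attempt and no reset: what is moved stays moved. The work goes in short steps, Python scripts to look and compute and a tool call to move; the robot and the scene stay as the last step left them, time stands still between calls to the robot, and variables do not carry over. Pictures are saved under pics/ and viewed, about 8 in all and at most 12, crops included, and the job is handed in when it is done.

Besides the shell and the picture viewer there is one more tool, called after "Emit:" as a command line: name --pt "numbers of a row" for each row, then --argument value for the rest. jog_arm: Moves the arm, as the interface text tells. Its arguments: {"type":"object","properties":{"motion":{"type":"array"},"grip_force":{"type":"number"}},"required":["motion"]}

```bash
mkdir -p pics; cat > h.py <<'E'
import numpy as np, cv2
from plant import bot, camera, camera_info, order
def world(name, dep, info, T):
    h,w=dep.shape; K=np.array(info['K'],float)
    u,v=np.meshgrid(np.arange(w),np.arange(h))
    x=(u-K[0,2])/K[0,0]; y=(v-K[1,2])/K[1,1]
    a,b=x.copy(),y.copy()
    for _ in range(8):
        s=1+info['k1']*(a*a+b*b); a,b=x/s,y/s
    P=np.stack([a*dep,-b*dep,-dep,np.ones_like(dep)],-1)
    return (P@np.array(T).T)[...,:3]
def grab(name):
    i=camera_info(name); st=bot.get_state(); im,d=camera(name)
    if 'T' in i: T=np.array(i['T'])
    else:
        from scipy.spatial.transform import Rotation as R
        M=np.eye(4); M[:3,:3]=R.from_euler('xyz',st['orientation'],degrees=True).as_matrix(); M[:3,3]=st['tcp_pos']; T=M@np.array(i['hand_eye'])
    return im,d,world(name,d,i,T)
E
python3 - <<'E'
from h import *
for n in ('scene','side'):
    im,d,W=grab(n); cv2.imwrite(f'pics/{n}0.png',im); np.savez(f'{n}0.npz',im=im,W=W,d=d)
s=bot.get_state(); print(s)
E
```

```text
{'time_s': 0.1, 'qpos': array([-2.16424163e+00,  6.67120499e+00,  8.26314704e+01,  7.52274268e-04,
        9.07542744e+01, -2.16517161e+00]), 'joint_velocities': array([-0.03303058, -0.00255918, -0.1072349 , -0.09532536,  0.18916505,
       -0.01135358]), 'tau': array([ 3.09313356e-03, -7.22894382e+01, -6.23865938e+01,  7.81798759e-02,
        2.28431396e-02, -1.37065126e-04]), 'tcp_pos': array([6.74849044e+02, 1.86284880e-02, 2.36785856e+02]), 'orientation': array([-1.79943119e+02, -2.90326621e-03,  9.00009381e+01]), 'force': array([0.21993335, 0.63000098, 0.30250751]), 'wrist_torque': array([-0.01494673, -0.01903494, -0.01700121]), 'width': 92.73920456149088}
```

View pics/scene0.png

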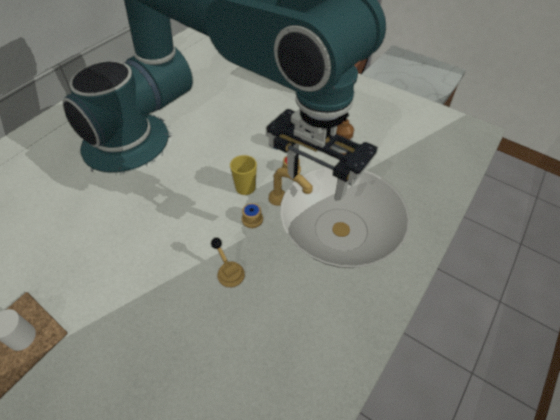

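View pics/side0.png

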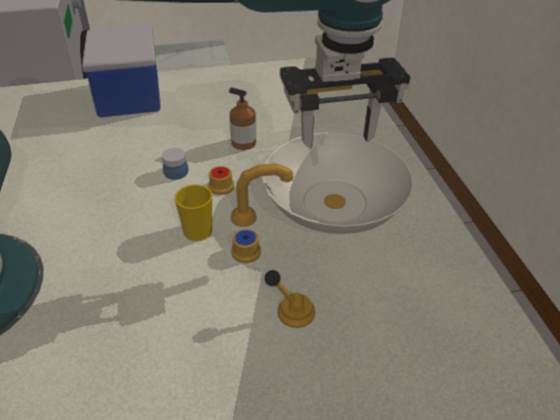

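The scene view shows the waste lever, with its knob at (216,243) and foot at (231,273), and the blue eye at (252,212). In the side view the red eye is at (221,174), the blue eye at (246,239), the knob at (272,278) and the foot at (297,310). The tumbler is at (195,212), the jar at (175,163) and the soap at (243,125).

```bash
python3 - <<'E'
from h import *
z=np.load('side0.npz'); im,W=z['im'].astype(int),z['W']; ok=z['d']>0
hsv=cv2.cvtColor(z['im'],cv2.COLOR_BGR2HSV).astype(int); H,S,V=hsv[...,0],hsv[...,1],hsv[...,2]
def rep(n,box,m):
    u0,u1,v0,v1=box; b=np.zeros_like(ok); b[v0:v1,u0:u1]=1; P=W[b&m&ok]
    print(n,len(P),P.mean(0).round(1),np.median(P,0).round(1),P.min(0).round(0),P.max(0).round(0))
red=((H<6)|(H>172))&(S>150); blue=(abs(H-115)<15)&(S>120); brass=(H>10)&(H<30)&(S>120)
rep('red',(205,236,163,182),red); rep('blue',(232,262,228,248),blue)
rep('knob',(260,284,266,290),V<60); rep('foot',(275,318,285,328),brass)
rep('tum',(172,217,180,242),(S>120)); rep('jar',(160,190,148,180),W[...,2]>8)
rep('soap',(225,262,85,152),W[...,2]>8); rep('spout',(230,295,160,228),brass)
z=np.load('scene0.npz'); im,W=z['im'],z['W']; ok=z['d']>0
hsv=cv2.cvtColor(im,cv2.COLOR_BGR2HSV).astype(int); H,S,V=hsv[...,0],hsv[...,1],hsv[...,2]
blue=(abs(H-115)<15)&(S>120); brass=(H>10)&(H<30)&(S>120)
rep('blue',(240,266,202,220),blue); rep('knob',(207,226,234,252),V<60); rep('foot',(212,250,255,290),brass)
rep('tum',(226,262,150,198),(S>120)&(H>20)&(H<35))
E
```

```text
red 129 [489.2 190.1  38.8] [489.  189.5  38.8] [473. 172.  36.] [506. 210.  42.]
blue 189 [509.1 -11.4  38.7] [508.9 -12.1  38.8] [492. -29.  35.] [526.   8.  42.]
knob 179 [ 528.4 -161.8   91.5] [ 528.2 -162.5   92.1] [ 517. -169.   80.] [ 541. -150.   98.]
foot 1042 [ 564.1 -175.    21.4] [ 562.8 -176.2   18.6] [ 535. -199.   -2.] [ 598. -123.   72.]
tum 1786 [429.2  63.8  55.4] [428.3  45.4  60. ] [394.  28.  -1.] [479. 192.  91.]
jar 614 [398.6 248.2  35.1] [398.6 244.5  39.5] [372. 230.   8.] [425. 284.  53.]
soap 1207 [558.5 324.5  70.1] [557.8 321.3  71.3] [531. 305.   8.] [591. 364. 140.]
spout 1259 [540.7  78.6  70.2] [527.8  75.2  87.3] [496.  58.  -1.] [618. 194. 125.]
blue 110 [512.3 -11.5  40.3] [512.6 -11.5  40.1] [496. -28.  37.] [529.   6.  44.]
knob 74 [ 536.7 -159.1   93.9] [ 536.8 -159.4   94.3] [ 525. -169.   85.] [ 544. -149.  101.]
foot 473 [ 577.6 -171.4   22.1] [ 578.5 -171.2   19.9] [ 549. -196.    5.] [ 601. -142.   63.]
tum 767 [433.3  60.7  59.3] [435.7  58.7  62.5] [396.  29.   7.] [464.  97.  93.]
```

Emit:
jog_arm --pt "0 0 0.052 -25 -29 0 0" --pt "0 0 0.052 -25 -29 0 0" --pt "0 0 0.052 -25 -29 0 0" --pt "0 0 0.052 -20 -30 0 0" --pt "0 0 0.052 -15 -35 0 0" --pt "0 0 0 -5 -25 0 0" --pt "0 0 0 0 0 0 0" --grip_force 20

```text
time_s: 0.68
tcp_pos: [485.6, -91.6, 237.9]
orientation: [180.0, 0.0, 75.0]
force: [-0.4, 0.4, -0.3]
width: 50.7
```

```bash
python3 - <<'E'
from h import *
im,d,W=grab('wrist'); cv2.imwrite('pics/w1.png',im); np.savez('w1.npz',im=im,W=W,d=d)
s=bot.get_state(); print(s['time_s'],s['tcp_pos'],s['orientation'],s['width'])
E
```

```text
0.7333 [487.32720824 -91.485759   237.970739  ] [ 1.79918329e+02 -1.06652477e-04  7.50482878e+01] 46.90648221012221
```

View pics/w1.png

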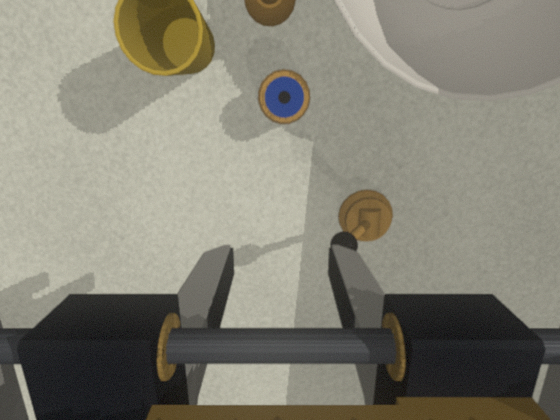

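The wrist view shows the foot at (366,215), the knob at (344,241) beside a finger, and the blue eye at (284,97).

```bash
python3 - <<'E'
from h import *
z=np.load('w1.npz'); W=z['W']; ok=z['d']>0
hsv=cv2.cvtColor(z['im'],cv2.COLOR_BGR2HSV).astype(int); H,S,V=hsv[...,0],hsv[...,1],hsv[...,2]
def sel(box,m):
    u0,u1,v0,v1=box; b=np.zeros_like(ok); b[v0:v1,u0:u1]=1; return W[b&m&ok]
def rep(n,P): 
    c,r=cv2.minEnclosingCircle(P[:,:2].astype(np.float32)); print(n,len(P),P.mean(0).round(1),'circ',np.round(c,1),round(r,1),P.min(0).round(),P.max(0).round())
rep('blue',sel((255,312,68,126),(abs(H-115)<15)&(S>120)))
P=sel((332,398,185,245),(H>8)&(H<30)&(S>110)); rep('foot all',P); Q=P[abs(P[:,2]-20)<5]; rep('foot top',Q); rep('low',P[P[:,2]<25])
rep('rod',P[P[:,2]>40])
rep('knob',sel((325,360,228,256),(V<70)&(W[...,2]>70)&(W[...,2]<125)))
E
```

```text
blue 999 [510.3 -11.3  41.2] circ [510.2 -11.5] 18.0 [492. -29.  39.] [528.   6.  45.]
foot all 2012 [ 566.8 -157.7   24.4] circ [ 568.5 -164.8] 30.6 [ 538. -191.    5.] [ 599. -135.   88.]
foot top 869 [ 569.2 -159.8   21.2] circ [ 568.5 -165.9] 25.7 [ 543. -191.   15.] [ 594. -141.   25.]
low 1364 [ 567.8 -155.4   17.3] circ [ 568.5 -164.8] 30.6 [ 538. -191.    5.] [ 599. -135.   25.]
rod 166 [ 552.1 -159.4   57.1] circ [ 553.  -159.4] 12.8 [ 541. -167.   40.] [ 564. -152.   88.]
knob 306 [ 532.1 -149.1   93.6] circ [ 530.5 -153.5] 11.8 [ 519. -160.   84.] [ 542. -144.  100.]
```

Emit:
jog_arm --pt "0 0 0 -25 2 0 0" --pt "0 0 0 -25 2 0 0" --pt "0 0 0 0 0 0 0" --pt "0 0 0 0 0 35 0" --pt "0 0 0 0 0 35 0" --pt "0 0 0 0 0 38 0" --pt "0 0 0 0 0 38 0" --pt "0 0 0 0 0 0 0"

```text
time_s: 1.4
tcp_pos: [477.2, -139.2, 84.2]
orientation: [-179.4, -0.0, 75.1]
force: [-1.0, 0.0, -1.9]
width: 0.1
```

```bash
python3 - <<'E'
from h import *
im,d,W=grab('side'); cv2.imwrite('pics/s2.png',cv2.resize(im[120:360,120:440],None,fx=2,fy=2))
s=bot.get_state(); print(s['time_s'],s['tcp_pos'],s['force'],s['width'])
E
```

```text
1.45 [ 478.53266671 -139.74583574   88.39396201] [ 0.18004053 -0.24871356  0.44088519] 0.46645098582967537
```

View pics/s2.png

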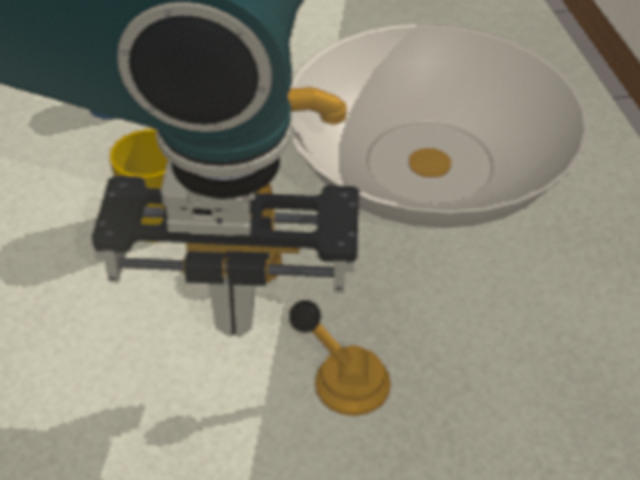

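The closed fingers are behind the knob, at about (232,330) in this crop, with the knob at (305,316). I'll push along tool y.

Emit:
jog_arm --pt "0 0 0 0 12 0 0" --pt "0 0 0 0 12 0 0" --pt "0 0 0 0 12 0 0" --pt "0 0 0 0 12 0 0" --pt "0 0 0 0 12 0 0" --pt "0 0 0 0 12 0 0" --pt "0 0 0 0 12 0 0" --pt "0 0 0 0 12 0 0"

```text
time_s: 2.12
tcp_pos: [574.4, -165.4, 94.5]
orientation: [179.9, 0.0, 75.1]
force: [-2.2, -0.2, 0.1]
width: 0.3
```

Emit:
jog_arm --pt "0 0 0 0 3 0 0" --pt "0 0 0 0 3 0 0" --pt "0 0 0 0 0 0 0"

```text
time_s: 2.37
tcp_pos: [579.1, -166.9, 92.9]
orientation: [179.9, 0.0, 75.1]
force: [0.7, -0.6, -0.1]
width: 0.5
```

```bash
python3 - <<'E'
from h import *
im,d,W=grab('side'); cv2.imwrite('pics/s3.png',cv2.resize(im[120:360,120:440],None,fx=2,fy=2))
hsv=cv2.cvtColor(im,cv2.COLOR_BGR2HSV)
s=bot.get_state(); print(s['time_s'],s['tcp_pos'],s['force'],s['width'])
m=(hsv[...,2]<60)&(d>0)&(W[...,2]>60)&(W[...,2]<112)&(abs(W[...,1]+175)<30)&(abs(W[...,0]-600)<50); print(m.sum(),np.median(W[m],0))
E
```

```text
2.4167 [ 578.68957509 -166.83911181   92.52290652] [ 0.00441986  0.54188846 -0.86835822] 0.3134167744111753
174 [ 602.44400895 -181.13097672   93.68589289]
```

View pics/s3.png

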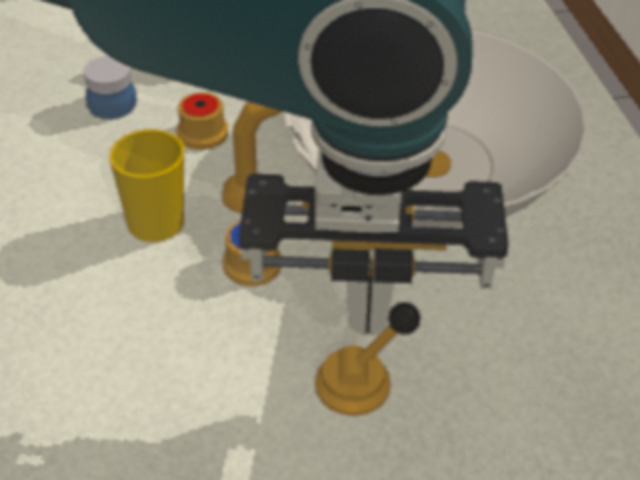

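The knob has gone over, now at (404,318) in the crop, but it isn't quite at the stop and the force is near zero. I'll push on until I feel the stop.

Emit:
jog_arm --pt "0 0 0 0 3 0 0" --pt "0 0 0 0 3 0 0" --pt "0 0 0 0 2 0 0" --pt "0 0 0 0 0 0 0"

```text
time_s: 2.75
tcp_pos: [584.6, -168.5, 91.5]
orientation: [-179.7, -0.0, 75.1]
force: [-19.6, 5.1, 9.6]
width: 0.8
```

```bash
python3 - <<'E'
from h import *
im,d,W=grab('side')
hsv=cv2.cvtColor(im,cv2.COLOR_BGR2HSV)
s=bot.get_state(); print(s['time_s'],s['tcp_pos'],s['force'],s['width'])
m=(hsv[...,2]<60)&(d>0)&(W[...,2]>60)&(W[...,2]<112)&(abs(W[...,1]+175)<30)&(abs(W[...,0]-600)<50); print(m.sum(),np.median(W[m],0))
E
```

```text
2.8 [ 584.60533578 -168.50146906   91.5049937 ] [-18.85330818   4.26989075   9.52245459] 0.47972439771051195
171 [ 606.76636276 -182.3391113    90.9169854 ]
```

The stop is reached, at 19 N against the finger. I'll back off, rise and travel towards the red eye.

Emit:
jog_arm --pt "0 0 0 0 -12 0 0" --pt "0 0 0 0 -12 0 0" --pt "0 0 0 0 0 -30 0" --pt "0 0 0 0 0 -38 0" --pt "0 0 0 0 0 -38 0" --pt "0 0 0 0 0 -38 0" --pt "0 0 0 15 -8 0 0" --pt "0 0 0 32 -16 0 0"

```text
time_s: 3.47
tcp_pos: [552.6, -112.9, 238.2]
orientation: [179.7, 0.0, 74.9]
force: [0.5, 0.1, -0.5]
width: 0.5
```

Emit:
jog_arm --pt "0 0 0 32 -16 0 0" --pt "0 0 0 32 -16 0 0" --pt "0 0 0 32 -16 0 0" --pt "0 0 0 32 -16 0 0" --pt "0 0 0 32 -16 0 0" --pt "0 0 0 32 -16 0 0" --pt "0 0 0 10 -8 0 0" --pt "0 0 0 0 0 0 0"

```text
time_s: 4.13
tcp_pos: [502.5, 113.1, 235.8]
orientation: [180.0, -0.0, 75.3]
force: [-0.5, 0.4, -0.1]
width: 0.4
```

Emit:
jog_arm --pt "0 0 0 0 0 0 0" --pt "0 0 0 0 0 0 0"

```text
time_s: 4.3
tcp_pos: [503.5, 110.0, 235.6]
orientation: [180.0, 0.0, 75.1]
force: [-0.5, -0.4, 0.3]
width: 0.1
```

```bash
python3 - <<'E'
from h import *
im,d,W=grab('wrist'); cv2.imwrite('pics/w4.png',im)
hsv=cv2.cvtColor(im,cv2.COLOR_BGR2HSV).astype(int); H,S,V=hsv[...,0],hsv[...,1],hsv[...,2]
s=bot.get_state(); print(s['time_s'],s['tcp_pos'],s['orientation'],s['force'])
m=((H<6)|(H>172))&(S>150)&(d>0)&(abs(W[...,2]-40)<8); P=W[m]; v,u=np.nonzero(m)
print(len(P),P.mean(0),P.min(0),P.max(0),u.mean(),v.mean(),cv2.minEnclosingCircle(P[:,:2].astype(np.float32)))
im,d,W=grab('side')
hsv=cv2.cvtColor(im,cv2.COLOR_BGR2HSV)
m=(hsv[...,2]<60)&(d>0)&(W[...,2]>60)&(W[...,2]<112)&(abs(W[...,1]+175)<30)&(abs(W[...,0]-600)<50); print('knob',m.sum(),np.median(W[m],0))
E
```

```text
4.35 [503.56803839 109.75701898 235.49727193] [1.79987359e+02 1.21369000e-02 7.50407399e+01] [-0.04145508 -0.93408604 -0.74736371]
1051 [490.44735483 190.6488646   41.32509392] [471.99996462 172.21366891  38.36034469] [508.56649481 208.70876962  43.43836278] 246.29495718363464 106.58135109419601 ((490.31402587890625, 190.561767578125), 18.42069435119629)
knob 185 [ 607.02057532 -182.486541     90.65432312]
```

View pics/w4.png

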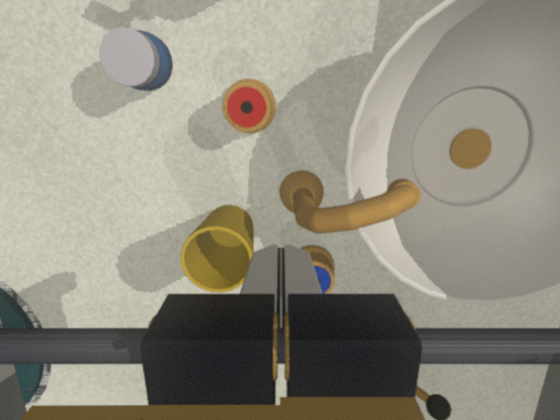

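The red eye is at (246,107) in the wrist view, which puts it at world (490.4, 190.6), and all three bystanders are standing. The knob hasn't moved since I let go of it. I'll go over the eye, descend and hold.

Emit:
jog_arm --pt "0 0 0 25 -11 0 0" --pt "0 0 0 25 -11 0 0" --pt "0 0 0 25 -12 0 0" --pt "0 0 0 0 0 35 0" --pt "0 0 0 0 0 35 0" --pt "0 0 0 0 0 35 0" --pt "0 0 0 0 0 20 0" --pt "0 0 0 0 0 10 0"

```text
time_s: 5.07
tcp_pos: [488.8, 190.8, 97.2]
orientation: [-179.8, 0.1, 75.0]
force: [0.2, 0.6, -0.2]
width: 0.2
```

Emit:
jog_arm --pt "0 0 0 0 0 2 0" --pt "0 0 0 0 0 0 0" --pt "0 0 0 0 0 0 0" --pt "0 0 0 0 0 0 0" --pt "0 0 0 0 0 0 0" --pt "0 0 0 0 0 0 0" --pt "0 0 0 0 0 0 0" --pt "0 0 0 0 0 0 0"

```text
time_s: 5.73
tcp_pos: [489.7, 192.1, 98.8]
orientation: [180.0, -0.0, 75.1]
force: [-0.7, 0.2, -0.8]
width: 0.4
```

```bash
python3 - <<'E'
from h import *
im,d,W=grab('side'); cv2.imwrite('pics/s5.png',cv2.resize(im[80:320,120:440],None,fx=2,fy=2))
s=bot.get_state(); print(s['time_s'],s['tcp_pos'],s['orientation'],s['force'])
E
```

```text
5.7833 [489.67891798 192.09691587  98.65191772] [ 1.79989497e+02 -9.69415516e-03  7.51079595e+01] [-0.08251184  0.88545596 -0.83146709]
```

View pics/s5.png

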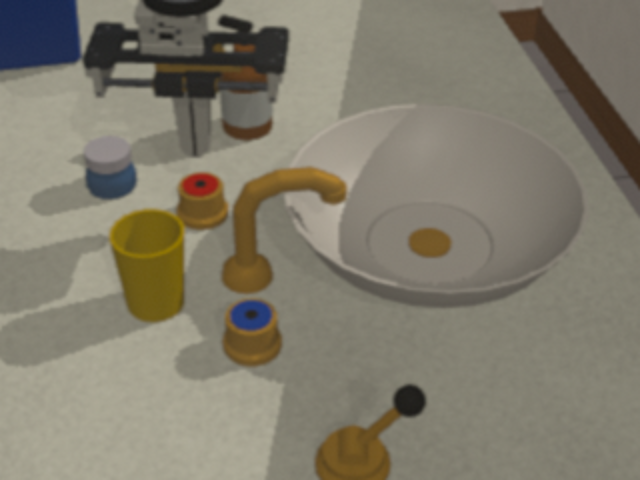

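Emit:
jog_arm --pt "0 0 0 0 0 0 0" --pt "0 0 0 0 0 0 0" --pt "0 0 0 0 0 0 0" --pt "0 0 0 0 0 0 0" --pt "0 0 0 0 0 0 0" --pt "0 0 0 0 0 0 0" --pt "0 0 0 0 0 0 0" --pt "0 0 0 0 0 0 0"

```text
time_s: 6.45
tcp_pos: [489.6, 192.0, 98.4]
orientation: [-180.0, 0.0, 75.1]
force: [-0.2, -0.3, -1.0]
width: 0.8
```

Emit:
jog_arm --pt "0 0 0 0 0 0 0" --pt "0 0 0 0 0 0 0" --pt "0 0 0 0 0 0 0" --pt "0 0 0 0 0 0 0" --pt "0 0 0 0 0 0 0" --pt "0 0 0 0 0 0 0" --pt "0 0 0 0 0 0 0" --pt "0 0 0 0 0 0 0"

```text
time_s: 7.12
tcp_pos: [489.6, 192.0, 98.5]
orientation: [180.0, -0.0, 75.1]
force: [0.1, 1.5, 0.0]
width: 0.4
```

Emit:
jog_arm --pt "0 0 0 0 0 0 0" --pt "0 0 0 0 0 0 0" --pt "0 0 0 0 0 0 0" --pt "0 0 0 0 0 0 0"

```text
time_s: 7.45
tcp_pos: [489.6, 192.0, 98.5]
orientation: [180.0, -0.0, 75.1]
force: [0.3, -0.1, 0.2]
width: 0.6
```

The fingertips, at (195,152), hover just above the red disc at (201,185), and the lever is leaning to its closed side. The hold lasted over 2.3 s, so I'll retreat straight up.

Emit:
jog_arm --pt "0 0 0 0 0 -30 0" --pt "0 0 0 0 0 -38 0" --pt "0 0 0 0 0 -38 0" --pt "0 0 0 0 0 -38 0" --pt "0 0 0 0 0 -38 0" --pt "0 0 0 0 0 -20 0" --pt "0 0 0 0 0 0 0" --pt "0 0 0 0 0 0 0"

```text
time_s: 8.12
tcp_pos: [489.9, 192.1, 301.4]
orientation: [179.9, -0.1, 75.1]
force: [0.8, -0.7, -0.8]
width: 0.9
```

```bash
python3 - <<'E'
from h import *
im,d,W=grab('side')
hsv=cv2.cvtColor(im,cv2.COLOR_BGR2HSV)
m=(hsv[...,2]<60)&(d>0)&(W[...,2]>60)&(W[...,2]<112)&(abs(W[...,1]+175)<30)&(abs(W[...,0]-600)<50); print('knob',np.median(W[m],0))
a=np.load('side0.npz')['im'].astype(int); D=abs(a-im).max(-1)
for n,(u0,u1,v0,v1) in dict(tum=(172,217,180,242),jar=(160,190,148,180),soap=(225,262,85,152)).items(): print(n,np.median(D[v0:v1,u0:u1]),(D[v0:v1,u0:u1]>60).mean())
s=bot.get_state(); print(s['time_s'],s['tcp_pos'],s['force'],abs(s['joint_velocities']).max())
ok=np.linalg.norm(s['tcp_pos']-np.array([490.4,190.6,0]))>200 and np.median(W[m],0)[0]>603
if ok: print(order.hand_in())
E
```

```text
knob [ 607.17189689 -181.91435618   90.35745605]
tum 6.0 0.0
jar 6.0 0.0
soap 2.0 0.0
8.1667 [489.57018539 192.0141294  299.88894822] [-0.33940917 -0.04832831 -0.53637335] 1.4058654889977311
the job is handed in; nothing more can be done
None
```

I've handed the job in; it reports no verdict, but my last checks all agreed with the task.

- **Waste lever:** I pushed it over with closed fingertips until I felt about 19 N at the stop. My first push fell just short, so I pushed about 8 mm further. The knob then stayed at (607, -182) mm from release through to hand-in.
- **Red eye:** The tool pointed straight down about 2 mm from its centre, with the grasp point at about 98 mm and the fingertips about 39 mm above the disc. It stayed there for about 2.4 s, and the force readings showed no contact.
- **Finish:** The hand is about 300 mm above the red eye's origin and touching nothing. Comparing the first and last side pictures showed the soap bottle, tumbler and jar had not moved. The whole job took about 8.2 s.

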